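# Tip a carton out of the rack and stand it on the board

## Robot

A 6-joint arm with a two-finger parallel gripper is mounted at the origin on a cart in front of the work surface, level with it; the furniture and walls round the work are solid. World frame = base frame: x ahead of the robot, y to its left, z up, the work surface at z = 0. Lengths are in m, angles in degrees, forces in N, time in s.
With the tool pointing down it reaches from about 0.4 to 0.825 m from the base axis. Payload 7 kg.
Tool frame: the origin (TCP) lies midway between the tips of the shut fingers; the grasp point (between the pads) lies 19 mm behind it (hold_point_z is the distance from the TCP to the grasp point, in m); z points along the fingers, y is the line along which they close (so a half turn about z gives the same grasp; the last joint's range is limited). The gripper opens to 88 mm and grips with 3 to 60 N. Pads are 19 mm wide; open, the fingers measure 130 mm over their backs; the gripper's body (78 mm by 193 mm) begins 47 mm behind the grasp point.
Start: joints at [87.668, 20.546, 0.682, 0, -70.136, -16.507], TCP at [0.218, 0.639, 0.227] pointing down, gripper open.
Joint ranges: [-176.03, 176.03], [-82.01, 121.73], [-58.28, 71.71], [-173.87, 95.51], [-174.79, -0.11], [-173.66, 173.66]. Speed limits (degrees/s): [136.94, 136.94, 172.46, 180, 180, 180].

## Interface

Orientations are given as [roll, pitch, yaw] about the fixed x, y, z axes, in that order (R = Rz(yaw) Ry(pitch) Rx(roll)).
In Python, from plant import get_state, capture, close_job, hold_point_z gives the robot as it stands.
- The arm moves only by the shell command python3 -m inch 'ROWS' [FORCE]. ROWS is text: rows parted by semicolons, each of 5 numbers parted by spaces: the shift along the tool's x, y, z normalised to -1 to 1, where 1 is 0.15 m, then the turn about the tool's z normalised to -1 to 1, where 1 is 360 degrees, then the opening, from 0 (shut) to 1 (fully open). In form: tx ty tz spin grip; .... A call has exactly 8 rows; each row shifts and turns the commanded pose from where the row before left it, along the tool's axes as they then stand; what a row does not reach is not made up. A row lasts 1/8 s, in which the tool goes at most 62.5 mm and 10.7 degrees, less where a joint would pass 70% of its speed; a pose out of reach is approached as far as the arm can. A call with a number of a shift or a turn outside -1 to 1 is refused whole. A call with a gripper value outside its range is refused whole. The fingers move at their own pace and stop on an object; FORCE is the grip in N (left out, the last holds). Time passes only in rows, so rows that do not move let the fingers close, or fill a call up. It gives the time, the measured TCP pose, the force, the opening and the grip force at its end, in the units of the state.
- get_state(): the state, without advancing time (a new reading comes with each control period).
- capture(name): name is "side" or "top"; returns a dict with "color" (400x640x3 uint8, blue, green, red), "mtx" (3x3 intrinsics, pixels), "R" (3x3) and "t" (3): a world point X has camera coordinates R X + t. Camera axes: x right, y down, z forward; pixel columns grow to the right and rows downward; lengths in m; the calibration is good to about 2 mm. A picture is of the moment at which its call begins. There is no depth.
- close_job(): hands the job in; it is judged then, once.
The state is a dict: "time_s": time; "joints": joint angles; "qd": joint speeds; "joint_torque": joint torques, N m; "tcp_pos": TCP position; "eef_rot": TCP orientation; "contact_force": force on the tool from outside, world axes, zero at the start; "moment": the same for the moment, N m; "gripper_width": finger opening in m; "gripper_force": force on a finger pad.
Only numpy, scipy, OpenCV 4.12 (cv2) and the standard library are available. Lean on these libraries where they do the work, as an engineer would, in place of code of your own. Each camera call takes 0.05 s, during which the arm holds its last target. There are 200 camera calls.

## Task

Take the blue carton out of the tight row in the wooden rack: hook its rear top edge and tip it towards the front until it leans by itself against the rack's steel front rail, and let go of it there. Then grip it by its sides near the spine, lift it out and stand it upright in the middle of the round board. Leave the other two cartons standing in the rack and the mug, shaker, salt tub and tin where they are.

Things in the scene. Friction and masses are not known exactly. Their poses are not given: they have to be found in the camera images.
- rack: Wooden carton rack, fixed. Origin: under the middle of the row, at worktop height; -x front, y along the row, z up. Floor top at z 12 mm. Inside 144 mm wide for three cartons, centred at x 0, y -48, 0, 48 mm, gaps about 2 mm. Front lip at x -49.5 mm, 5 mm above the floor: a carton pulled at its top tips about it. Side walls 10 mm thick, 95 mm high.
- rack_rail (a point): Middle of the axis of the rack's level steel front rail (10 mm thick, along the rack's y; rack x -108, z 84 mm), carried by arms from the side walls. A carton tipped past its balance (about 26 degrees) falls on to it and rests there, leaning about 38 degrees forward.
- rack_back (a point): Middle of the top edge of the rack's back board (10 mm thick, rack x 50.5 to 60.5, top at z 110 mm). Above it the upper 92 mm of the cartons' rear faces are free; nothing tall stands close behind.
- carton_blue: Closed rigid cardboard carton, dark blue with a white band and white rings; the one to take out. 92 mm deep (its x), 46 mm thick (y), 190 mm tall (z), 0.18 to 0.35 kg. Origin: centre of its underside; z towards its top; its narrow front face (spine) looks along its -x. All three cartons are this size; their order in the rack varies.
- carton_yellow: Closed rigid cardboard carton, yellow with a brown band; stays in the rack. 92 mm deep (its x), 46 mm thick (y), 190 mm tall (z), 0.18 to 0.35 kg. Origin: centre of its underside; z towards its top; its narrow front face (spine) looks along its -x. All three cartons are this size; their order in the rack varies.
- carton_green: Closed rigid cardboard carton, green with a cream band; stays in the rack. 92 mm deep (its x), 46 mm thick (y), 190 mm tall (z), 0.18 to 0.35 kg. Origin: centre of its underside; z towards its top; its narrow front face (spine) looks along its -x. All three cartons are this size; their order in the rack varies.
- board: Round board of pale wood with a cork inlay, 176 mm across, 12 mm thick, fixed to the worktop. Origin: centre of its underside, so its top is 12 mm above it.
- shaker: White salt shaker with a grey top, 44 mm across, 90 mm tall, loose; bystander. Origin: centre of its underside.
- mug: Green mug, 86 mm wide, 118 mm over its handle, 96 mm tall, loose; bystander. Origin: centre of its underside.
- salt_tub: Blue and white salt tub, 80 mm across, 142 mm tall, loose; bystander. Origin: centre of its underside.
- tin: Low food tin, 87 mm across, 40 mm tall, loose; bystander. Origin: centre of its underside.
Not all that is in view belongs to the job. Leave any pink look-alike of the carton_green alone.

How it is judged (in metres and radians):
On the way:
1. the blue carton, its foot still in the rack, leans forward by itself against the front rail (tilted 29 to 49 degrees, at rest, not touched by the robot) (angle between carton_blue's own z axis and vertical between 0.5 and 0.85 rad and linear speed of carton_blue below 0.03 m/s and contact force between each of the arm, the fingers and carton_blue below 0.1 N and contact force between carton_blue and rack above 0.3 N and x of carton_blue in the frame of rack between -0.04 and 0.04 m and z of carton_blue in the frame of rack below 0.07 m), for 0.2 s.
At the end, for the whole second after the job is handed in: Blue carton upright (within 6 degrees), at rest on top of the round board, centre within 35 mm of the board's. Yellow and green cartons at rest in the rack, feet on its floor, tilted under 9 degrees, within 30 mm of the row's line (horizontal distance between carton_blue and board below 0.035 m and z of carton_blue in the frame of board between 0.008 and 0.017 m and angle between carton_blue's own z axis and vertical below 0.1 rad and linear speed of each of carton_blue, carton_yellow, carton_green below 0.02 m/s and angular speed of carton_blue below 0.1 rad/s and angle between each of carton_yellow, carton_green's own z axis and vertical below 0.15 rad and x of carton_yellow in the frame of rack between -0.03 and 0.03 m and y of carton_yellow in the frame of rack between -0.07 and 0.07 m and z of carton_yellow in the frame of rack between 0.005 and 0.025 m and x of carton_green in the frame of rack between -0.03 and 0.03 m and y of carton_green in the frame of rack between -0.07 and 0.07 m and z of carton_green in the frame of rack between 0.005 and 0.025 m); the robot touches nothing.
It fails at once if the yellow or the green carton tips more than 23 degrees (angle between any of carton_yellow, carton_green's own z axis and vertical above 0.4 rad).
It fails at once if the shaker, mug, salt tub or tin is moved more than 30 mm (distance of any of shaker, mug, salt_tub, tin from where it was at the start of the episode above 0.03 m).
It also fails if it takes over 51 s, if anything falls off the work surface, if the arm or the gripper's body presses on something with over 40 N, if the wrist force passes 120 N, or if a joint passes its speed limit or range.

## Working session

There is one attempt and no reset: what is moved stays moved. The work goes in short steps, Python scripts to look and compute and a shell command to move; the robot and the scene stay as the last step left them, time stands still between calls to the robot, and variables do not carry over. Pictures are saved under pics/ and viewed, at most 10 in all, crops included, and the job is handed in when it is done.

```bash
ls; mkdir -p pics; python3 - <<'E'
from plant import *
import cv2
print(get_state(),hold_point_z)
for n in("side","top"):
    c=capture(n); cv2.imwrite(f"pics/{n}0.png",c["color"]); print(n,c["mtx"],c["R"],c["t"], -c["R"].T@c["t"])
E
```

```text
pics
{'time_s': 0.0, 'joints': array([ 8.76696309e+01,  2.05901857e+01,  6.34653958e-01, -1.86291907e-02,
       -7.01350877e+01, -1.65066868e+01]), 'qd': array([-0.03953702, -0.08624952, -0.0193247 ,  0.0303612 , -0.06437595,
       -0.09832659]), 'joint_torque': array([ 3.05304602e-04, -5.82709908e+01,  2.93059123e+01,  6.99741080e+00,
        6.97597337e-03, -1.46000339e-04]), 'tcp_pos': array([0.21782227, 0.63838771, 0.22564816]), 'eef_rot': array([ 1.79908139e+02, -8.95872470e-03, -1.88433928e+01]), 'contact_force': array([-0.28712177, -0.45734878,  0.33762308]), 'moment': array([-0.06032432,  0.05162101, -0.01477311]), 'gripper_force': 0.0, 'gripper_width': 0.08812086263163682} 0.0188
side [[462.90895117   0.         314.90426903]
 [  0.         462.90895117 198.63206178]
 [  0.           0.           1.        ]] [[ 0.42539019 -0.90464036 -0.02586515]
 [-0.46278294 -0.19287654 -0.86523441]
 [ 0.77773719  0.38003218 -0.50069992]] [-0.35106186  0.26715705  1.12714824] [-0.60365111 -0.694409    0.78643624]
top [[448.70336481   0.         315.84746647]
 [  0.         448.70336481 196.29766261]
 [  0.           0.           1.        ]] [[ 0.09741177 -0.99508506  0.01779498]
 [-0.77421094 -0.08700089 -0.62691966]
 [ 0.62538657  0.04729229 -0.77888066]] [-0.22065047  0.42067267  0.9978775 ] [-0.27687585 -0.230159    1.04488192]
```

View pics/side0.png

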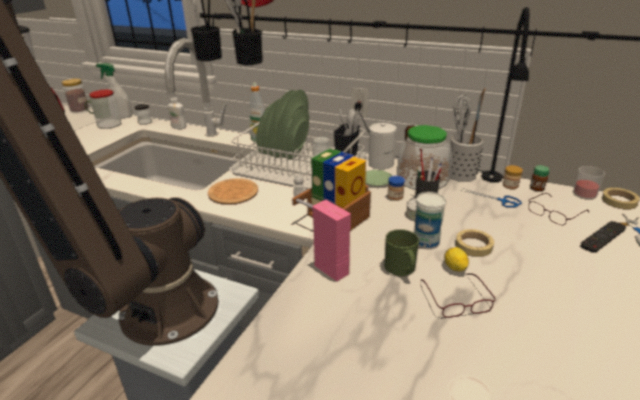

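View pics/top0.png

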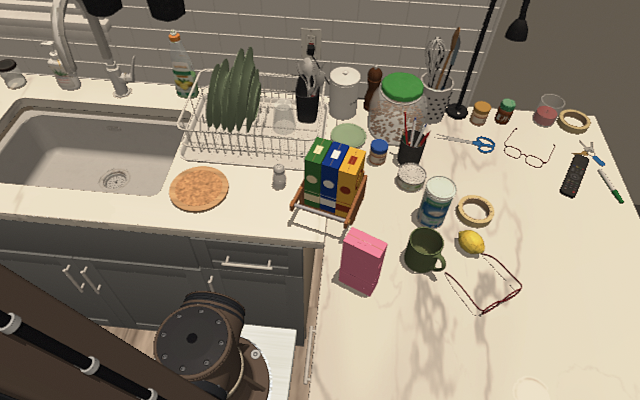

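Side: row of cartons at about (338,180), with green at (322,175), blue at (338,180) and yellow at (351,182). The pink look-alike is at (331,240) and the board at (233,190). Top: green (317,170), blue (335,173), yellow (350,178), pink (363,262), board (199,188), shaker (279,177), mug (425,250), tub (437,202), tin (411,176).

Things that could be taken for the blue carton: the blue carton (335,173), the blue-white salt tub (437,202) and the blue jar lid (379,146). By the description I choose (335,173), dark blue with a white band. I'll check it in a close crop.

```bash
python3 - <<'E'
import cv2,numpy as np
a=cv2.imread("pics/top0.png")[120:250,260:400]; b=cv2.imread("pics/side0.png")[130:260,270:390]
a=cv2.resize(a,None,fx=3,fy=3,interpolation=cv2.INTER_CUBIC); b=cv2.resize(b,None,fx=3,fy=3,interpolation=cv2.INTER_CUBIC)
cv2.imwrite("pics/crop0.png",np.hstack([a,b]))
E
```

```text
(no output)
```

View pics/crop0.png

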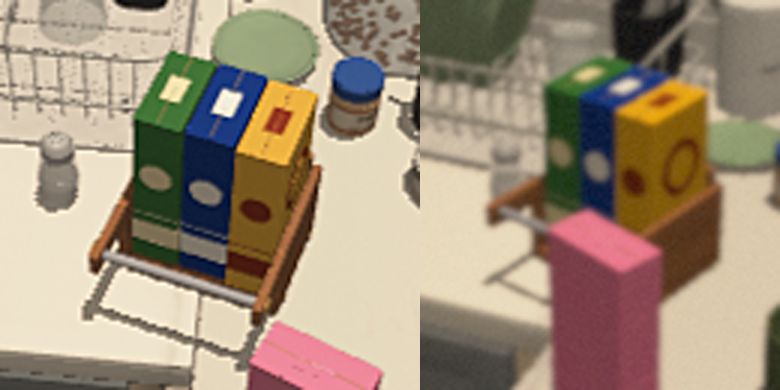

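```bash
cat > h.py <<'E'
import cv2,numpy as np
from plant import *
def ray(c,uv,z):
    d=c["R"].T@np.linalg.solve(c["mtx"],[uv[0],uv[1],1.]); o=-c["R"].T@c["t"]
    return o+d*(z-o[2])/d[2]
def tri(cs,uvs):
    A=[];b=[]
    for c,uv in zip(cs,uvs):
        P=c["mtx"]@np.c_[c["R"],c["t"]]
        for k in(0,1): r=P[k]-uv[k]*P[2]; A.append(r[:3]); b.append(-r[3])
    return np.linalg.lstsq(np.array(A),np.array(b),rcond=None)[0]
def proj(c,X):
    p=c["mtx"]@(c["R"]@np.asarray(X,float)+c["t"]); return p[:2]/p[2]
E
python3 - <<'E'
from h import *
np.set_printoptions(precision=4,suppress=True)
T=capture("top");S=capture("side")
ct=lambda x,y:(x/3+260-.33,y/3+120-.33); cs=lambda x,y:((x-420)/3+270-.33,y/3+130-.33)
P={}
for n,p in dict(bFL=(183,133),bFR=(237,150),bRL=(217,65),bRR=(270,80),gFL=(133,112),gRL=(168,50),yFR=(297,167),yRR=(320,92)).items():
    P[n]=ray(T,ct(*p),.202);print(n,P[n])
for n,p in dict(gFL=(546,88),yFR=(627,122),yRR=(706,90),bFR=(617,107)).items(): print("side",n,ray(S,cs(*p),.202))
print("tri gFL",tri((T,S),(ct(133,112),cs(546,88))),"yFR",tri((T,S),(ct(297,167),cs(627,122))),"yRR",tri((T,S),(ct(320,92),cs(706,90))))
for a,b in(("bFL","bFR"),("bFL","bRL"),("bFR","bRR"),("gFL","yFR"),("gRL","yRR"),("gFL","gRL"),("yFR","yRR")):
    d=P[b]-P[a];print(a,b,np.linalg.norm(d)*1e3,np.degrees(np.arctan2(d[1],d[0])))
# rail ends
print("rail ends top",ray(T,ct(105,255),.084),ray(T,ct(255,300),.084))
# masks for board
for c,n,(x,y) in((T,"top",(199,188)),(S,"side",(233,190))):
    h=cv2.cvtColor(c["color"],cv2.COLOR_BGR2HSV); print(h[y,x],h[y-30 if n=="top" else y-14,x])
    m=cv2.inRange(h,(5,90,90),(22,255,255)); L,lab,st,ce=cv2.connectedComponentsWithStats(m)
    k=lab[y,x]; print(st[k]); cn=max(cv2.findContours((lab==k).astype(np.uint8),0,1)[0],key=cv2.contourArea)
    pts=np.array([ray(c,p[0],.012)[:2] for p in cn],np.float32); print(n,"board",cv2.minEnclosingCircle(pts),pts.min(0),pts.max(0))
print("shaker base",ray(T,(279,187),0))
E
```

```text
bFL [ 0.5069 -0.1809  0.202 ]
bFR [ 0.4926 -0.2281  0.202 ]
bRL [ 0.5928 -0.2036  0.202 ]
bRR [ 0.5793 -0.2516  0.202 ]
gFL [ 0.5266 -0.1357  0.202 ]
gRL [ 0.6069 -0.1582  0.202 ]
yFR [ 0.4792 -0.2793  0.202 ]
yRR [ 0.5695 -0.2961  0.202 ]
side gFL [ 0.5124 -0.1423  0.202 ]
side yFR [ 0.4736 -0.245   0.202 ]
side yRR [ 0.5671 -0.2895  0.202 ]
side bFR [ 0.4995 -0.2238  0.202 ]
tri gFL [ 0.534  -0.1334  0.1922] yFR [ 0.4408 -0.2692  0.2299] yRR [ 0.5615 -0.2937  0.207 ]
bFL bFR 49.27101585021357 -106.87286503093547
bFL bRL 88.78407277167217 -14.790658623753094
bFR bRR 89.85847798337774 -15.204654574278557
gFL yFR 151.23972060366992 -108.29121911494107
gRL yRR 142.83885587726527 -105.14773384607174
gFL gRL 83.32710155416866 -15.685461669581374
yFR yRR 91.91457652612218 -10.535334707653359
rail ends top [ 0.4593 -0.1177  0.084 ] [ 0.4242 -0.2552  0.084 ]
[ 14 135 192] [ 19  43 221]
[ 169  166   60   45 2092]
top board ((0.546863853931427, 0.18336866796016693), 0.08823622018098831) [0.4607 0.0968] [0.6346 0.2702]
[ 14 149 204] [ 19  52 227]
[ 208  178   50   26 1021]
side board ((0.542961835861206, 0.18193452060222626), 0.09318777918815613) [0.4529 0.0949] [0.6343 0.2736]
shaker base [ 0.5856 -0.052   0.    ]
```

```bash
cat >> h.py <<'E'
from scipy.spatial.transform import Rotation as Ro
RACK=np.array([.543,-.216,0]); YAW=-15.
def rk(x,y,z):
    return RACK+Ro.from_euler("z",YAW,degrees=True).apply([x,y,z])
def plan(X,yaw=None):
    s=get_state(); d=Ro.from_euler("xyz",s["eef_rot"],degrees=True).inv().apply(np.asarray(X)-s["tcp_pos"])
    print("t",round(s["time_s"],2),"tcp",s["tcp_pos"].round(4),"rot",s["eef_rot"].round(1),"F",s["contact_force"].round(1),"units",(d/.15).round(3),"spin",None if yaw is None else round((s["eef_rot"][2]-yaw)/360,4))
E
python3 - <<'E'
from h import *
T=capture("top")
for n,p in dict(cup=(410,160),jar=(397,135),bluelid=(377,160),plate=(349,137),cutlery=(306,120),white=(345,115),tin=(411,185),mug=(425,268)).items(): 
    X=ray(T,p,0); d=Ro.from_euler("z",YAW,degrees=True).inv().apply(X-RACK); print(n,X.round(3),"rack",d.round(3))
plan(rk(.1,0,.29),-105)
E
python3 -m inch '0 0 -0.4 0 0; .28 .285 0 0 0; .28 .285 0 0 0; .28 .285 0 0 0; .28 .285 0 0 0; .28 .285 0 0 0; .28 .285 0 0 0; .28 .285 0 0 0' 30
```

```text
cup [ 0.745 -0.453  0.   ] rack [ 0.256 -0.177  0.   ]
jar [ 0.857 -0.413  0.   ] rack [ 0.354 -0.109  0.   ]
bluelid [ 0.733 -0.347  0.   ] rack [ 0.217 -0.078  0.   ]
plate [ 0.828 -0.252  0.   ] rack [0.285 0.039 0.   ]
cutlery [ 0.896 -0.1    0.   ] rack [0.311 0.204 0.   ]
white [ 0.938 -0.233  0.   ] rack [0.386 0.086 0.   ]
tin [ 0.639 -0.452  0.   ] rack [ 0.154 -0.204  0.   ]
mug [ 0.351 -0.479  0.   ] rack [-0.118 -0.304  0.   ]
t 0.25 tcp [0.2179 0.6386 0.2261] rot [180.   -0.  -18.8] F [-0.4  0.7 -0.2] units [ 4.556  4.648 -0.422] spin 0.2393
time_s: 1.25
tcp_pos: [0.4, 0.2588, 0.2869]
eef_rot: [-180.0, -0.0, -18.8]
contact_force: [1.4, 0.4, -0.0]
gripper_width: 0.013
gripper_force: 0.0
```

Clear behind the rack. Continue on and spin.

```bash
python3 -m inch '.28 .285 0 0 0; .28 .285 0 0 0; .28 .285 0 0 0; .28 .285 0 0 0; .28 .285 0 0 0; .28 .285 0 0 0; .28 .285 0 0 0; .28 .285 0 0 0' && python3 -m inch '0 0 0 .0297 0; 0 0 0 .0297 0; 0 0 0 .0297 0; 0 0 0 .0297 0; 0 0 0 .0297 0; 0 0 0 .0297 0; 0 0 0 .0297 0; 0 0 0 .0297 0'; python3 - <<'E'
from h import *
plan(rk(.1,0,.18),-105)
E
```

```text
time_s: 2.25
tcp_pos: [0.6078, -0.1735, 0.2866]
eef_rot: [-180.0, -0.0, -18.8]
contact_force: [1.4, 0.8, 0.5]
gripper_width: 0.0001
gripper_force: 0.0
time_s: 3.25
tcp_pos: [0.6071, -0.1715, 0.2864]
eef_rot: [180.0, 0.0, -104.7]
contact_force: [-0.1, 0.1, 0.6]
gripper_width: 0.0004
gripper_force: 0.0
t 3.25 tcp [ 0.6071 -0.1715  0.2864] rot [ 180.     0.  -104.7] F [-0.1  0.1  0.6] units [ 0.399 -0.329  0.709] spin 0.0008
```

```bash
python3 -m inch '.2 -.165 0 0 0; .2 -.165 0 0 0; 0 0 0 0 0; 0 0 .24 0 0; 0 0 .24 0 0; 0 0 .23 0 0; 0 0 0 0 0; 0 0 0 0 0'; python3 - <<'E'
from h import *
plan(rk(.075,0,.18),-105)
T=capture("top");S=capture("side")
a=cv2.resize(T["color"][80:230,260:390],None,fx=3,fy=3,interpolation=cv2.INTER_CUBIC)
b=cv2.resize(S["color"][90:240,270:400],None,fx=3,fy=3,interpolation=cv2.INTER_CUBIC)
cv2.imwrite("pics/hook.png",np.hstack([a,b]))
E
```

```text
time_s: 4.25
tcp_pos: [0.641, -0.2419, 0.1817]
eef_rot: [-179.9, -0.0, -104.3]
contact_force: [0.3, -0.1, 0.9]
gripper_width: 0.0005
gripper_force: 0.0
t 4.25 tcp [ 0.641  -0.2419  0.1817] rot [-179.9   -0.  -104.3] F [ 0.3 -0.1  0.9] units [-0.     0.176  0.011] spin 0.0018
```

View pics/hook.png

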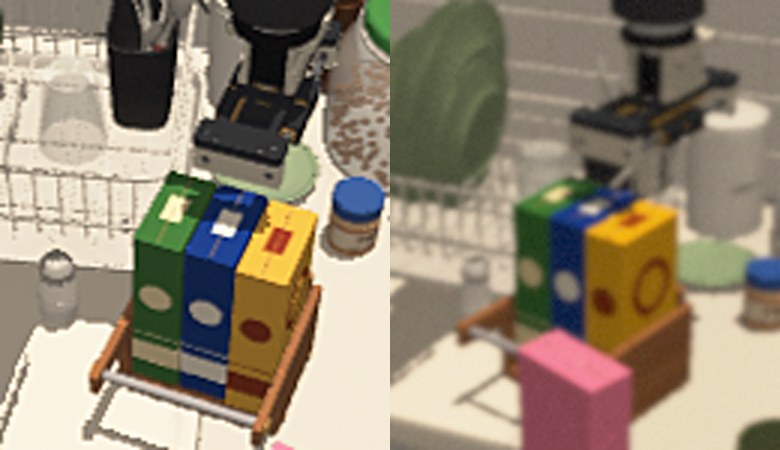

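The picture shows the shut fingers directly behind the blue carton, at about (230,190) in the left crop and centred on it. Next I pull gently.

```bash
python3 -m inch '0 .06 0 0 0; 0 .06 0 0 0; 0 .06 0 0 0; 0 .04 0 0 0; 0 .04 0 0 0; 0 .04 0 0 0; 0 .04 0 0 0; 0 0 0 0 0'; python3 - <<'E'
from h import *
plan(rk(-.01,0,.18),-105)
T=capture("top");S=capture("side")
a=cv2.resize(T["color"][80:230,260:390],None,fx=3,fy=3,interpolation=cv2.INTER_CUBIC)
b=cv2.resize(S["color"][90:240,270:400],None,fx=3,fy=3,interpolation=cv2.INTER_CUBIC)
cv2.imwrite("pics/pull.png",np.hstack([a,b]))
E
```

```text
time_s: 5.35
tcp_pos: [0.5903, -0.2291, 0.18]
eef_rot: [180.0, 0.0, -104.4]
contact_force: [0.0, -0.9, -0.8]
gripper_width: 0.0003
gripper_force: 0.2
t 5.35 tcp [ 0.5903 -0.2291  0.18  ] rot [ 180.     0.  -104.4] F [ 0.  -0.9 -0.8] units [-0.007  0.394 -0.   ] spin 0.0017
```

View pics/pull.png

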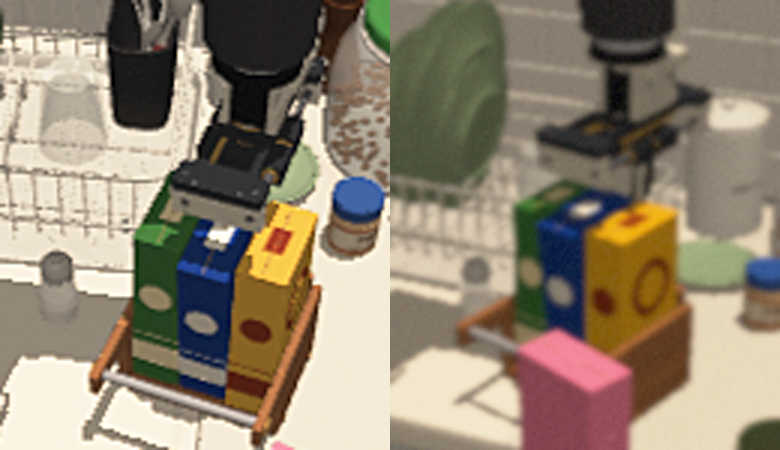

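The blue carton is tipping alone (its top is shifted forward in both crops) while green and yellow stand. I keep pulling to just past the balance point.

```bash
python3 -m inch '0 .06 0 0 0; 0 .06 0 0 0; 0 .06 0 0 0; 0 .06 0 0 0; 0 .06 0 0 0; 0 .05 0 0 0; 0 .04 0 0 0; 0 0 0 0 0'; python3 - <<'E'
from h import *
plan(rk(-.01,0,.18),-105)
T=capture("top");S=capture("side")
a=cv2.resize(T["color"][80:230,260:390],None,fx=3,fy=3,interpolation=cv2.INTER_CUBIC)
b=cv2.resize(S["color"][90:240,270:400],None,fx=3,fy=3,interpolation=cv2.INTER_CUBIC)
cv2.imwrite("pics/lean.png",np.hstack([a,b]))
E
```

```text
time_s: 6.45
tcp_pos: [0.5338, -0.2147, 0.1802]
eef_rot: [-180.0, 0.0, -104.4]
contact_force: [0.8, -0.3, 0.1]
gripper_width: 0.0005
gripper_force: 0.0
t 6.45 tcp [ 0.5338 -0.2147  0.1802] rot [-180.     0.  -104.4] F [ 0.8 -0.3  0.1] units [-0.007  0.005  0.001] spin 0.0017
```

View pics/lean.png

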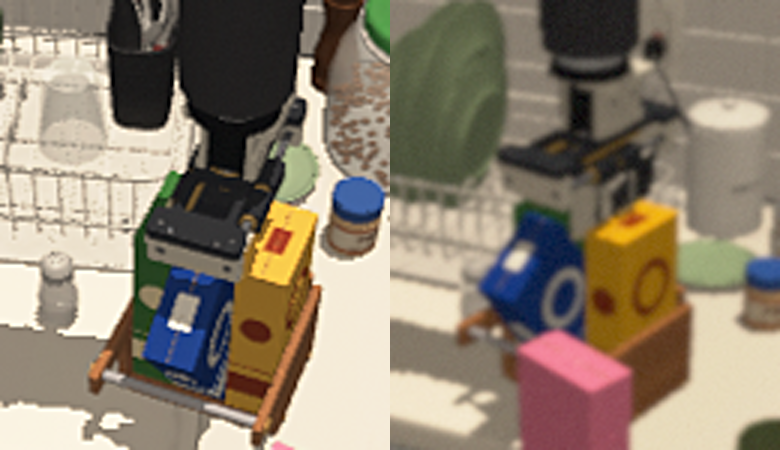

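Blue now leans on the rail, its top face label at about (183,313) in the left crop, with green and yellow upright. I lift the finger clear, turn back by 90° and open.

```bash
python3 -m inch '0 0 -.25 0 0; 0 0 -.3 0 0; 0 0 -.3 0 0; 0 -.3 0 0 0; 0 -.3 0 0 1; 0 -.3 0 0 1; 0 0 0 -.0294 1; 0 0 0 -.0294 1' && python3 -m inch '0 0 0 -.0294 1; 0 0 0 -.0294 1; 0 0 0 -.0294 1; 0 0 0 -.0294 1; 0 0 0 -.0294 1; 0 0 0 -.0294 1; 0 0 0 -.013 1; 0 0 0 0 1';  python3 - <<'E'
from h import *
plan(rk(-.137,0,.25),-15)
T=capture("top");S=capture("side")
np.savez("lean.npz",T=T["color"],S=S["color"])
a=cv2.resize(T["color"][120:250,260:390],None,fx=3,fy=3,interpolation=cv2.INTER_CUBIC)
b=cv2.resize(S["color"][120:250,270:400],None,fx=3,fy=3,interpolation=cv2.INTER_CUBIC)
cv2.imwrite("pics/lean2.png",np.hstack([a,b]))
E
```

```text
time_s: 7.55
tcp_pos: [0.6656, -0.2485, 0.306]
eef_rot: [179.9, 0.0, -82.9]
contact_force: [0.5, -1.4, -0.5]
gripper_width: 0.035
gripper_force: 0.0
time_s: 8.55
tcp_pos: [0.6651, -0.2483, 0.3072]
eef_rot: [180.0, 0.0, -15.1]
contact_force: [-0.1, 0.6, -0.0]
gripper_width: 0.0878
gripper_force: 0.0
t 8.55 tcp [ 0.6651 -0.2483  0.3072] rot [180.    0.  -15.1] F [-0.1  0.6 -0. ] units [-1.755  0.005  0.382] spin -0.0002
```

View pics/lean2.png

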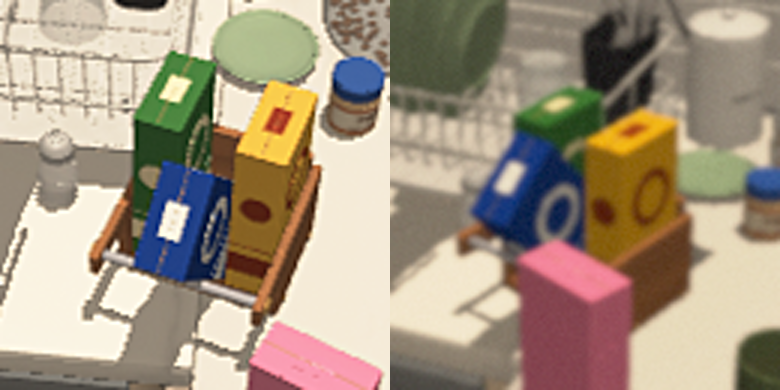

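```bash
python3 - <<'E'
from h import *
np.set_printoptions(precision=4,suppress=True)
T=capture("top");S=capture("side")
lab=[]
for c,(x0,y0,x1,y1) in((T,(308,180,326,208)),(S,(303,168,320,190))):
    p=c["color"][y0:y1,x0:x1].astype(int); m=(p.min(2)>135)&(p.max(2)-p.min(2)<90)
    L,l,st,ce=cv2.connectedComponentsWithStats(m.astype(np.uint8)); k=1+st[1:,4].argmax(); lab.append(ce[k]+[x0,y0]); print(st[k],lab[-1])
rel=lambda X:Ro.from_euler("z",YAW,degrees=True).inv().apply(X-RACK)
X=tri((T,S),lab);print("label centre rack",rel(X),"reproj",proj(T,X)-lab[0],proj(S,X)-lab[1])
ct=lambda x,y:(x/3+260-.33,y/3+120-.33)
for n,p,z in(("RL",(167,163),.219),("RR",(218,171),.219),("FL",(135,268),.162),("FR",(184,281),.162)): print(n,rel(ray(T,ct(*p),z)))
E
```

```text
[ 5  7 10 14 97] [317.3711 193.2474]
[ 2  6 10 11 68] [309.4706 178.8382]
label centre rack [-0.1286  0.0025  0.189 ] reproj [-0.2899  0.2727] [ 0.2789 -0.1769]
RL [-0.0952  0.0201  0.219 ]
RR [-0.0881 -0.0217  0.219 ]
FL [-0.1652  0.0209  0.162 ]
FR [-0.163  -0.0213  0.162 ]
```

The label centre triangulates to rack (-0.129, 0.002, 0.189) m, as expected for a 38° lean. Now approach to grip by the sides near the spine.

```bash
python3 -m inch '-.4 0 0 0 1; -.4 0 0 0 1; -.4 0 0 0 1; -.4 0 0 0 1; -.17 -.01 0 0 1; 0 0 .3 0 1; 0 0 .3 0 1; 0 0 0 0 1'; python3 - <<'E'
from h import *
plan(rk(-.139,.002,.156),-15)
E
```

```text
time_s: 9.75
tcp_pos: [0.4068, -0.1778, 0.2155]
eef_rot: [179.9, 0.3, -15.1]
contact_force: [0.3, -0.9, 1.7]
gripper_width: 0.0874
gripper_force: 0.0
t 9.75 tcp [ 0.4068 -0.1778  0.2155] rot [179.9   0.3 -15.1] F [ 0.3 -0.9  1.7] units [ 0.019 -0.003  0.397] spin -0.0002
```

```bash
python3 -m inch '.02 0 .15 0 1; 0 0 .14 0 1; 0 0 .1 0 1; 0 0 0 0 1; 0 0 0 0 .4; 0 0 0 0 .3; 0 0 0 0 .3; 0 0 0 0 .3' 40; python3 - <<'E'
from h import *
plan(rk(-.139,.002,.156),-15)
E
```

```text
time_s: 10.75
tcp_pos: [0.4119, -0.1788, 0.1593]
eef_rot: [-180.0, -0.0, -15.0]
contact_force: [0.6, 0.1, 0.3]
gripper_width: 0.0531
gripper_force: 0.0
t 10.75 tcp [ 0.4119 -0.1788  0.1593] rot [-180.   -0.  -15.] F [0.6 0.1 0.3] units [-0.018  0.     0.022] spin -0.0001
```

```bash
python3 -m inch '-.02 0 .01 0 .3; 0 0 0 0 .3; 0 0 0 0 .3; 0 0 0 0 .3; 0 0 0 0 .3; 0 0 0 0 .3; 0 0 0 0 .3; 0 0 0 0 .3' 40; python3 - <<'E'
from h import *
plan(rk(-.139,.002,.156),-15)
E
```

```text
time_s: 11.75
tcp_pos: [0.4093, -0.178, 0.1578]
eef_rot: [-180.0, -0.0, -15.0]
contact_force: [4.2, -1.0, 4.5]
gripper_width: 0.0456
gripper_force: 40.0
t 11.75 tcp [ 0.4093 -0.178   0.1578] rot [-180.   -0.  -15.] F [ 4.2 -1.   4.5] units [-0.     0.     0.012] spin -0.0
```

```bash
python3 -m inch '0 0 -.07 0 .3; 0 0 -.13 0 .3; 0 0 -.2 0 .3; 0 0 -.25 0 .3; 0 0 -.25 0 .3; 0 0 -.25 0 .3; 0 0 -.2 0 .3; 0 0 -.12 0 .3'; python3 - <<'E'
from h import *
plan([.5,.18,.38],-15)
T=capture("top");S=capture("side")
cv2.imwrite("pics/lift.png",np.hstack([cv2.resize(T["color"][60:320,180:500],None,fx=1.25,fy=1.25),cv2.resize(S["color"][40:300,200:520],None,fx=1.25,fy=1.25)]))
E
```

```text
time_s: 12.75
tcp_pos: [0.4072, -0.1775, 0.3784]
eef_rot: [-180.0, 0.2, -15.0]
contact_force: [0.1, 1.0, -2.1]
gripper_width: 0.0459
gripper_force: 40.0
t 12.75 tcp [ 0.4072 -0.1775  0.3784] rot [-180.     0.2  -15. ] F [ 0.1  1.  -2.1] units [-0.021 -2.463 -0.01 ] spin -0.0001
```

View pics/lift.png

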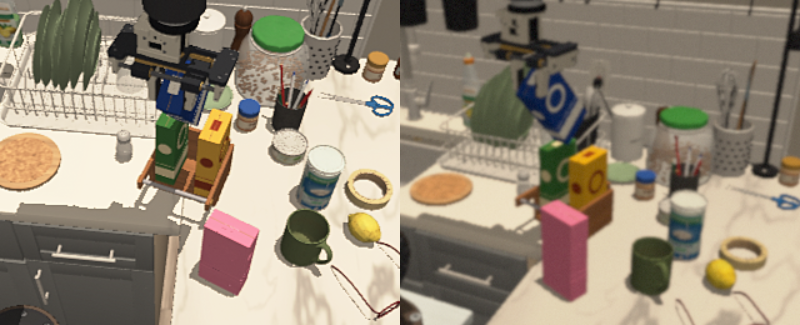

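Blue is lifted out, still at about 38° in the grip. Green and yellow stand, and the bystanders are undisturbed. Next I carry it over to the board.

```bash
python3 -m inch '.02 -.15 0 0 .3; .02 -.3 0 0 .3; .02 -.38 0 0 .3; .02 -.4 0 0 .3; .02 -.4 0 0 .3; .02 -.4 0 0 .3; .02 -.3 0 0 .3; .02 -.2 0 0 .3'; python3 -m inch '0 -.04 0 0 .3; 0 0 .2 0 .3; 0 0 .3 0 .3; 0 0 .3 0 .3; 0 0 .2 0 .3; 0 0 .05 0 .3; 0 0 0 0 .3; 0 0 0 0 .3' 20; python3 - <<'E'
from h import *
plan([.53,.188,.203],-15)
E
```

```text
time_s: 13.85
tcp_pos: [0.5295, 0.1839, 0.3757]
eef_rot: [179.8, 0.2, -14.9]
contact_force: [-0.3, -0.4, -2.4]
gripper_width: 0.0456
gripper_force: 40.0
time_s: 14.85
tcp_pos: [0.5287, 0.1866, 0.2206]
eef_rot: [179.9, 0.3, -15.1]
contact_force: [-13.4, 2.3, 8.2]
gripper_width: 0.0458
gripper_force: 20.0
t 14.85 tcp [0.5287 0.1866 0.2206] rot [179.9   0.3 -15.1] F [-13.4   2.3   8.2] units [ 0.006 -0.012  0.117] spin -0.0002
```

The carton's rear foot touched something, probably the dish rack behind the board. I back up and let it swing upright in a loosened grip higher up.

```bash
python3 -m inch '0 0 -.25 0 .3; 0 0 -.3 0 .3; 0 0 -.2 0 .3; 0 0 0 0 .3; 0 0 0 0 .3; 0 0 0 0 .3; 0 0 0 0 .3; 0 0 0 0 .3' 20;  python3 - <<'E'
from h import *
plan([.53,.188,.203],-15)
for n in("side","top"):
    c=capture(n); p=proj(c,get_state()["tcp_pos"]); h=cv2.cvtColor(c["color"],cv2.COLOR_BGR2HSV)
    m=cv2.inRange(h,(105,120,30),(130,255,255)); x,y=map(int,p); m[:max(0,y-60)]=0;m[y+110:]=0;m[:,:max(0,x-90)]=0;m[:,x+90:]=0
    L,l,st,ce=cv2.connectedComponentsWithStats(m);k=1+st[1:,4].argmax();print(n,p.round(),st[k],ce[k].round())
    print(cv2.minAreaRect(np.argwhere(l==k)[:,::-1].astype(np.float32)))
    cv2.imwrite(f"pics/sw_{n}.png",c["color"])
a,b=[cv2.resize(cv2.imread(f"pics/sw_{n}.png")[40:290,100:340],None,fx=1.6,fy=1.6) for n in("top","side")]
cv2.imwrite("pics/swing.png",np.hstack([a,b]))
E
```

```text
time_s: 15.85
tcp_pos: [0.5319, 0.1881, 0.3325]
eef_rot: [180.0, 0.0, -15.0]
contact_force: [0.3, -0.7, -3.0]
gripper_width: 0.0458
gripper_force: 20.0
t 15.85 tcp [0.5319 0.1881 0.3325] rot [180.   0. -15.] F [ 0.3 -0.7 -3. ] units [-0.011  0.003  0.864] spin -0.0001
side [218. 102.] [206  87  42  34 428] [228. 105.]
((228.0910186767578, 99.80561065673828), (39.962032318115234, 28.01608657836914), 31.429563522338867)
top [170. 106.] [155  90  49  29 575] [177. 107.]
((178.9698028564453, 103.19434356689453), (47.3900146484375, 28.277631759643555), 2.4895529747009277)
```

View pics/swing.png

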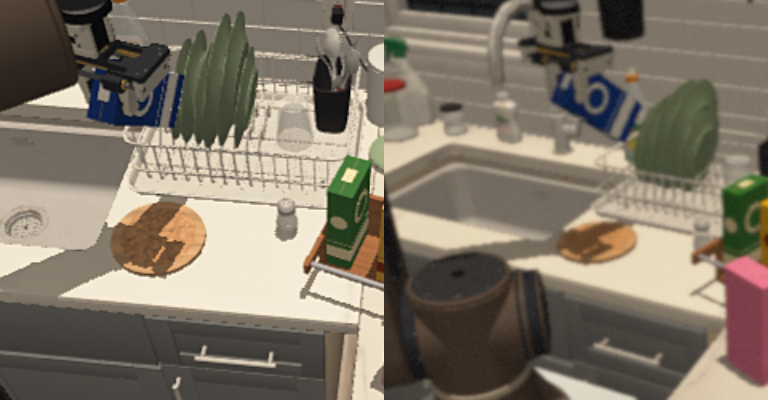

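The carton has been levered to about 55° lean in the grip (left crop at 130,95; right crop at 600,100), but it's still held. I move away from the dish rack, loosen the grip so it swings down, and measure the tilt by casting side-camera pixels onto the carton's side-face plane.

```bash
cat >> h.py <<'E'
def tilt(save=None):
    s=get_state(); c=capture("side"); yaw=s["eef_rot"][2]
    Rz=Ro.from_euler("z",yaw,degrees=True); P=s["tcp_pos"]+[0,0,.019]; n=Rz.apply([0,-1,0]); ex=Rz.apply([1,0,0])
    Q=P+n*.023; o=-c["R"].T@c["t"]
    h=cv2.cvtColor(c["color"],cv2.COLOR_BGR2HSV); m=cv2.inRange(h,(105,110,30),(132,255,255))
    v,u=np.nonzero(m); d=np.c_[u,v,np.ones(len(u))]@np.linalg.inv(c["mtx"]).T@c["R"]
    X=o+d*((Q-o)@n/(d@n))[:,None]; a=np.c_[(X-Q)@ex,(X-Q)[:,2]]
    k=(np.abs(a)<.26).all(1); k&=np.hypot(*a.T)<.26; a=a[k]; 
    m2=np.zeros_like(m); m2[v[k],u[k]]=1; L,l,st,ce=cv2.connectedComponentsWithStats(cv2.morphologyEx(m2,cv2.MORPH_CLOSE,np.ones((5,5))))
    j=1+st[1:,4].argmax(); a=a[l[v[k],u[k]]==j]
    r=cv2.minAreaRect((a*1000).astype(np.float32)); print("rect mm",np.round(r[0]),np.round(r[1]),round(r[2],1),"n",len(a),"lo",a[:,1].min().round(3),"x",a[:,0].min().round(3),a[:,0].max().round(3),"box",cv2.boxPoints(r).round().tolist(),"moment",s["moment"].round(2),"F",s["contact_force"].round(1))
    if save: cv2.imwrite(save,c["color"])
E
python3 - <<'E'
from h import *
tilt()
E
python3 -m inch '-.2 0 0 0 .3; -.3 0 0 0 .3; -.1 0 0 0 .3; 0 0 0 0 .3; 0 0 0 0 .3; 0 0 0 0 .3; 0 0 0 0 .3; 0 0 0 0 .3' 9;  python3 - <<'E'
from h import *
tilt();tilt()
E
```

```text
rect mm [ 24. -16.] [ 89. 162.] 49.6 n 530 lo -0.092 x -0.063 0.109 box [[-67.0, 3.0], [57.0, -102.0], [114.0, -34.0], [-9.0, 71.0]] moment [0.06 0.14 0.06] F [-0.5  0.  -2.9]
time_s: 17.0
tcp_pos: [0.4453, 0.2113, 0.3328]
eef_rot: [180.0, 0.0, -15.1]
contact_force: [0.2, 0.2, -1.7]
gripper_width: 0.046
gripper_force: 9.0
rect mm [ 25. -18.] [ 89. 157.] 47.5 n 575 lo -0.095 x -0.06 0.108 box [[-62.0, 3.0], [53.0, -103.0], [113.0, -38.0], [-3.0, 68.0]] moment [0.06 0.17 0.02] F [ 0.2  0.2 -1.7]
rect mm [ 24. -17.] [ 89. 161.] 47.6 n 594 lo -0.097 x -0.06 0.104 box [[-66.0, 5.0], [53.0, -104.0], [113.0, -38.0], [-6.0, 71.0]] moment [-0.01  0.09 -0.02] F [-0.5  0.7 -1.7]
```

```bash
python3 -m inch '0 0 0 0 .3; 0 0 0 0 .3; 0 0 0 0 .3; 0 0 0 0 .3; 0 0 0 0 .3; 0 0 0 0 .3; 0 0 0 0 .3; 0 0 0 0 .3' 5;  python3 - <<'E'
from h import *
tilt()
E
```

```text
time_s: 18.1
tcp_pos: [0.4451, 0.2115, 0.3331]
eef_rot: [-180.0, -0.0, -15.0]
contact_force: [-0.2, 0.1, -2.5]
gripper_width: 0.0459
gripper_force: 5.0
rect mm [  3. -36.] [103. 155.] 16.7 n 786 lo -0.118 x -0.064 0.072 box [[-68.0, 24.0], [-24.0, -125.0], [75.0, -95.0], [31.0, 53.0]] moment [-0.01  0.02  0.03] F [-0.2  0.1 -2.5]
```

```bash
python3 -m inch '0 0 0 0 .3; 0 0 0 0 .3; 0 0 0 0 .3; 0 0 0 0 .3; 0 0 0 0 .3; 0 0 0 0 .3; 0 0 0 0 .3; 0 0 0 0 .3' 4;  python3 - <<'E'
from h import *
tilt()
E
```

```text
time_s: 19.15
tcp_pos: [0.445, 0.2114, 0.3331]
eef_rot: [180.0, 0.0, -15.0]
contact_force: [-0.2, -0.3, -1.8]
gripper_width: 0.0457
gripper_force: 4.0
rect mm [  3. -35.] [103. 156.] 16.5 n 788 lo -0.118 x -0.064 0.072 box [[-69.0, 25.0], [-25.0, -124.0], [75.0, -95.0], [31.0, 55.0]] moment [-0.04  0.09  0.  ] F [-0.2 -0.3 -1.8]
```

```bash
python3 -m inch '.07 0 .08 0 .3; .07 0 .16 0 .3; .07 0 .2 0 .3; .07 0 .2 0 .3; .007 0 .16 0 .3; 0 0 .1 0 .3; 0 0 .06 0 .3; 0 0 0 0 .3' 8;  python3 - <<'E'
from h import *
plan([.4865,.1997,.1885]);tilt()
E
python3 -m inch '0 0 0 0 .3; 0 0 0 0 .3; 0 0 0 0 .3; 0 0 0 0 .3; 0 0 0 0 .3; 0 0 0 0 .3; 0 0 0 0 .3; 0 0 0 0 .3' 3;  python3 - <<'E'
from h import *
tilt()
E
```

```text
time_s: 20.2
tcp_pos: [0.4866, 0.2002, 0.1888]
eef_rot: [180.0, 0.0, -15.0]
contact_force: [-0.4, 0.1, -1.6]
gripper_width: 0.0458
gripper_force: 8.0
t 20.2 tcp [0.4866 0.2002 0.1888] rot [180.   0. -15.] F [-0.4  0.1 -1.6] units [0.    0.004 0.002] spin None
rect mm [  1. -31.] [101. 162.] 17.6 n 605 lo -0.114 x -0.067 0.066 box [[-72.0, 31.0], [-23.0, -123.0], [74.0, -93.0], [25.0, 62.0]] moment [ 0.04  0.02 -0.03] F [-0.4  0.1 -1.6]
time_s: 21.25
tcp_pos: [0.4866, 0.2003, 0.189]
eef_rot: [180.0, 0.0, -15.0]
contact_force: [0.1, -0.8, -1.9]
gripper_width: 0.0462
gripper_force: 3.0
rect mm [ -4. -34.] [106. 158.] 9.6 n 629 lo -0.117 x -0.066 0.058 box [[-69.0, 35.0], [-43.0, -121.0], [62.0, -103.0], [35.0, 53.0]] moment [ 0.02  0.07 -0.  ] F [ 0.1 -0.8 -1.9]
```

```bash
python3 -m inch '0 0 .04 0 .3; 0 0 .03 0 .3; 0 0 .02 0 .3; 0 0 .007 0 .3; .025 0 .005 0 .3; .025 0 0 0 .3; .025 0 0 0 .3; 0 0 0 0 .3' 4;  python3 - <<'E'
from h import *
plan([.530,.188,.173]);tilt()
E
```

```text
time_s: 22.3
tcp_pos: [0.4978, 0.1973, 0.1737]
eef_rot: [-180.0, -0.0, -15.0]
contact_force: [0.7, -0.6, -1.1]
gripper_width: 0.0462
gripper_force: 4.0
t 22.3 tcp [0.4978 0.1973 0.1737] rot [-180.   -0.  -15.] F [ 0.7 -0.6 -1.1] units [0.223 0.004 0.005] spin None
rect mm [ -4. -34.] [105. 157.] 9.8 n 609 lo -0.117 x -0.066 0.055 box [[-69.0, 34.0], [-42.0, -121.0], [62.0, -103.0], [35.0, 52.0]] moment [-0.01  0.06 -0.06] F [ 0.7 -0.6 -1.1]
```

```bash
python3 -m inch '0 0 .01 0 .3; .02 0 .01 0 .3; .02 0 .01 0 .3; .02 0 0 0 .3; .02 0 0 0 .3; .02 0 0 0 .3; 0 0 0 0 .3; 0 0 0 0 .3' 4;  python3 - <<'E'
from h import *
plan([.530,.188,.173]);tilt()
E
```

```text
time_s: 23.35
tcp_pos: [0.5121, 0.1935, 0.1691]
eef_rot: [180.0, -0.0, -15.0]
contact_force: [1.2, -0.3, -0.1]
gripper_width: 0.046
gripper_force: 4.0
t 23.35 tcp [0.5121 0.1935 0.1691] rot [180.  -0. -15.] F [ 1.2 -0.3 -0.1] units [ 0.125  0.004 -0.026] spin None
rect mm [ -8. -34.] [108. 158.] 6.1 n 563 lo -0.114 x -0.069 0.048 box [[-70.0, 39.0], [-54.0, -118.0], [53.0, -107.0], [37.0, 51.0]] moment [-0.23 -0.33  0.  ] F [ 1.2 -0.3 -0.1]
```

```bash
python3 -m inch '.02 0 .004 0 .3; .02 0 .004 0 .3; .02 0 0 0 .3; .02 0 0 0 .3; .02 0 0 0 .3; 0 0 0 0 .3; 0 0 0 0 .3; 0 0 0 0 .3' 4;  python3 - <<'E'
from h import *
plan([.530,.188,.173]);tilt("pics/d1.png")
E
```

```text
time_s: 24.4
tcp_pos: [0.5264, 0.1896, 0.168]
eef_rot: [180.0, 0.0, -15.0]
contact_force: [-0.1, -0.5, -1.3]
gripper_width: 0.0459
gripper_force: 4.0
t 24.4 tcp [0.5264 0.1896 0.168 ] rot [180.   0. -15.] F [-0.1 -0.5 -1.3] units [ 0.026  0.004 -0.033] spin None
rect mm [-11. -35.] [110. 154.] 3.4 n 614 lo -0.113 x -0.069 0.045 box [[-71.0, 38.0], [-62.0, -116.0], [48.0, -109.0], [39.0, 45.0]] moment [-0.02 -0.    0.  ] F [-0.1 -0.5 -1.3]
```

```bash
python3 - <<'E'
from h import *
s=get_state(); print(s["tcp_pos"])
ims=[]
for n in("top","side"):
    c=capture(n); p=proj(c,s["tcp_pos"]+[0,0,-.05]); x,y=(int(max(0,p[0]-48)),int(max(0,p[1]-62)))
    print(n,x,y,"grasp px in crop",((proj(c,s["tcp_pos"]+[0,0,.019])-[x,y])*4).round()); ims.append(cv2.resize(c["color"][y:y+140,x:x+98],None,fx=4,fy=4,interpolation=cv2.INTER_CUBIC))
cv2.imwrite("pics/place.png",np.hstack(ims))
E
```

```text
[0.52640706 0.18961793 0.16809964]
top 139 106 grasp px in crop [173. 179.]
side 176 102 grasp px in crop [185. 173.]
```

View pics/place.png

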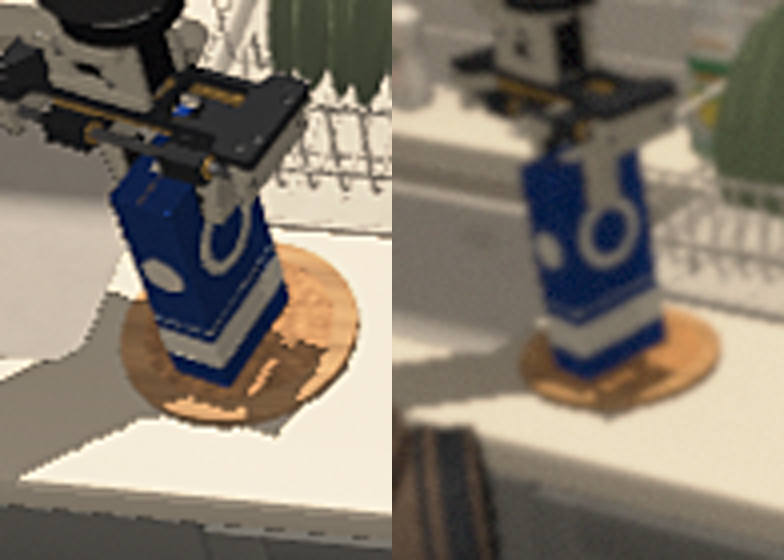

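The carton stands on the board, near upright, with its lower front corner at about (224,386) in the left crop. I cast its lower and upper corners to get tilt and offset.

```bash
python3 - <<'E'
from h import *
T=capture("top");S=capture("side")
ct=lambda x,y:(x/4+139-.37,y/4+106-.37); cs=lambda x,y:((x-392)/4+176-.37,y/4+102-.37)
B=np.array([.545,.183,0]); rel=lambda X:(Ro.from_euler("z",-15,degrees=True).inv().apply(X-B)*1e3).round(1)
for n,f,c,p,z in(("T FRb",ct,T,(224,386),.012),("T FLb",ct,T,(172,366),.012),("T RRb",ct,T,(288,300),.012),("S FRb",cs,S,(602,378),.012),("S FLb",cs,S,(553,353),.012),("S RRb",cs,S,(664,341),.012),("T FLt",ct,T,(113,193),.202),("T FRt",ct,T,(160,213),.202)): print(n,rel(ray(c,f(*p),z)))
print("TCP",rel(get_state()["tcp_pos"]))
h=cv2.cvtColor(S["color"],cv2.COLOR_BGR2HSV);m=cv2.inRange(h,(105,110,30),(132,255,255))
s=get_state();n=Ro.from_euler("z",-15,degrees=True).apply([0,-1,0]);ex=Ro.from_euler("z",-15,degrees=True).apply([1,0,0]);Q=s["tcp_pos"]+n*.023;o=-S["R"].T@S["t"]
pts=[]
for v in range(140,190):
    u=np.nonzero(m[v,190:260])[0]
    if len(u)<8: continue
    d=S["R"].T@np.linalg.solve(S["mtx"],[190+u.max()+.5,v,1]); X=o+d*((Q-o)@n/(d@n)); pts.append(((X-B)@ex,X[2]))
pts=np.array(pts);print((pts[::4]*1e3).round(0).tolist()); k=(pts[:,1]>.02)&(pts[:,1]<.15)
vx,vz,_,_=cv2.fitLine(pts[k].astype(np.float32),cv2.DIST_HUBER,0,.01,.01).ravel();print("rear edge lean deg fwd",np.degrees(np.arctan(-vx/vz)))
E
```

```text
T FRb [-51.1 -16.1  12. ]
T FLb [-48.7  28.7  12. ]
T RRb [ 38.6 -18.9  12. ]
S FRb [-40.3 -20.3  12. ]
S FLb [-37.5  48.1  12. ]
S RRb [ 37.  -13.2  12. ]
T FLt [-55.3  21.6 202. ]
T FRt [-59.7 -16.  202. ]
TCP [-19.6   1.6 168.1]
[[23.0, 190.0], [21.0, 176.0], [23.0, 161.0], [25.0, 146.0], [27.0, 130.0], [25.0, 116.0], [23.0, 102.0], [21.0, 87.0], [10.0, 76.0], [-25.0, 76.0]]
rear edge lean deg fwd -19.911745
```

Lean is about 2° and the foot is about 5 mm from the board centre. I give one last nudge, then release.

```bash
python3 -m inch '.015 0 0 0 .3; .015 0 0 0 .3; .01 0 0 0 .3; 0 0 0 0 .3; 0 0 0 0 .6; 0 0 0 0 .7; 0 0 0 0 .85; 0 0 0 0 1' 3 && python3 -m inch '0 0 0 0 1; 0 0 0 0 1; 0 0 0 0 1; 0 0 -.1 0 1; 0 0 -.2 0 1; 0 0 -.3 0 1; 0 0 -.3 0 1; 0 0 -.3 0 1' && python3 -m inch '0 -.3 -.3 0 1; 0 -.4 0 0 1; 0 -.4 0 0 1; 0 -.4 0 0 1; 0 -.3 0 0 1; 0 0 0 0 1; 0 0 0 0 1; 0 0 0 0 1'
python3 - <<'E'
from h import *
print(get_state()["tcp_pos"],get_state()["time_s"])
Rk=Ro.from_euler("z",-15,degrees=True);B=np.array([.545,.183,0])
T=capture("top");S=capture("side")
for n,c,(x0,x1,y0,y1) in(("top",T,(130,250,90,225)),("side",S,(170,290,90,215))):
    h=cv2.cvtColor(c["color"],cv2.COLOR_BGR2HSV);m=cv2.inRange(h,(105,110,30),(132,255,255));k=np.zeros_like(m);k[y0:y1,x0:x1]=m[y0:y1,x0:x1]
    k=cv2.morphologyEx(k,cv2.MORPH_CLOSE,np.ones((21,21)))
    cn=max(cv2.findContours(k,0,1)[0],key=cv2.contourArea);hl=cv2.convexHull(cn);ap=cv2.approxPolyDP(hl,3,True)[:,0];print(n,ap.tolist())
    for p in ap: print("  ",p,(Rk.inv().apply(ray(c,p,.012)-B)*1e3).round()[:2],(Rk.inv().apply(ray(c,p,.202)-B)*1e3).round()[:2])
E
```

```text
time_s: 25.65
tcp_pos: [0.5323, 0.1881, 0.1682]
eef_rot: [-180.0, -0.0, -15.0]
contact_force: [-0.0, 0.3, -0.6]
gripper_width: 0.0757
gripper_force: 0.0
time_s: 26.65
tcp_pos: [0.5321, 0.1878, 0.3509]
eef_rot: [-179.9, -0.1, -15.0]
contact_force: [0.6, 0.3, -0.7]
gripper_width: 0.0875
gripper_force: 0.0
time_s: 27.65
tcp_pos: [0.6021, 0.447, 0.3939]
eef_rot: [-179.9, -0.1, -15.1]
contact_force: [0.4, -0.3, -0.3]
gripper_width: 0.0877
gripper_force: 0.0
[0.60210414 0.44699643 0.3938657 ] 27.65
top [[187, 130], [200, 134], [211, 177], [197, 200], [184, 196], [169, 152]]
   [187 130] [207. 163.] [42. 20.]
   [200 134] [206. 113.] [ 41. -20.]
   [211 177] [ 52. -13.] [ -84. -123.]
   [197 200] [-42. -18.] [-160. -128.]
   [184 196] [-42.  24.] [-161.  -93.]
   [169 152] [ 97. 163.] [-47.  20.]
side [[233, 136], [239, 142], [244, 185], [224, 194], [219, 191], [212, 143]]
   [233 136] [328. 377.] [31.  4.]
   [239 142] [299. 305.] [  9. -51.]
   [244 185] [47. -4.] [-181. -284.]
   [224 194] [-39.   2.] [-246. -279.]
   [219 191] [-36.  33.] [-244. -256.]
   [212 143] [221. 390.] [-49.  14.]
```

The carton stands upright: its top spans -47 to 42 mm and its foot -42 to about 48 mm about the board centre. The arm is clear, so I hand in.

```bash
python3 -c "
from plant import *
print(close_job())"
```

```text
the job is handed in; nothing more can be done
None
```

I tipped the blue carton on to the rail, let go of it there, then stood it upright within a few mm of the board's centre and handed the job in; on the way its foot hit the dish rack (about 16 N, nothing seen to fall), and my last views of the other cartons and bystanders, all in place, were before the final placing.

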